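# Strip the tube rotator for washing

## Task

The tube rotator's shaft is to be cleared for washing: pull the stop collar off the free end of its square shaft, over the spring balls, then slide both tube carriers off after it. Put the collar and both carriers into the steel tray, each down on its floor, without letting any of them fall, and leave the other things on the bench where they are.

Things in the scene. Friction and masses are not known exactly. Their poses are not given: they have to be found in the camera images.
- rotator: Tube rotator, small white bench drive unit that stands fast: housing 130 (x) x 100 (y) x 82 mm high, with a hump 72 mm wide (x) up to 125 mm. Origin under its centre on the bench, z up. A 12 mm square steel shaft sticks out level, 100 mm above the bench, along its own -y; x is level, across the shaft. On the shaft from the housing outward: fixed bearing boss, two tube carriers, stop collar.
- shaft_tip (a point): Middle of the shaft's free end (axes as the rotator's: parts come off towards -y), 144 mm from the boss. 10 mm before this end two spring balls stand 3 mm proud of the shaft, one on each side face (+x and -x); a part that slides past presses them in, which takes about 6 N of pull. Nothing else stands out from the shaft.
- shaft_root (a point): Point on the shaft's axis where the bearing boss (26 mm diameter) ends and the carriers' space begins.
- collar_grip (a point): Stop collar, loose aluminium sleeve outside the carriers, about 70 g: ribbed square grip 30 x 30 mm and 30 mm long, square flange 42 x 42 x 6 mm at its inner (+y) end, 15 mm square bore along y. The point is on the bore's axis, half-way along the grip: flange's inner face 21 mm to +y, outer end 15 mm to -y. On the shaft its axes are the rotator's; side flats (x) are free.
- carrier_wide_center (a point): Tube carrier with two wide tube clips on top and two below, about 110 g: loose grey block 44 (x) x 40 (y, along the shaft) x 36 mm (z); steel spring clips stand 10.5 mm above and below it, 57 mm high over all; 15 mm square bore along y. The point is its centre, on the bore's axis. It may be the inner or the outer carrier; on the shaft its axes are the rotator's, its flat side faces (x) free.
- carrier_narrow_center (a point): Tube carrier with three narrow tube clips on top and three below; otherwise the same block, sizes, weight, bore and point as the other carrier; the two lie next to each other on the shaft, in either order.
- tray: Shallow stainless instrument tray that stands fast, open on top, 160 (x) x 230 (y) mm outside, 152 x 222 mm inside, floor 4 mm above the bench, rim 37 mm above the bench. Origin under its centre on the bench.
- specimen_cup: Bystander: screw-cap specimen cup, 64 mm across, 74 mm high; origin under its centre.
- timer: Bystander: bench timer lying flat, 64 x 68 x 21 mm; origin under its centre.
- marker: Bystander: marker pen lying flat, 132 mm long (y), 13 mm high; origin under its centre.
- forceps: Bystander: steel forceps lying flat, 128 mm long (y), 10 mm high; origin under its centre.
Things that resemble listed ones, but are neither listed nor needed, are in the scene too. What is shaped like the part that bears collar_grip but green is not meant.

How it is judged:
At the end, for the whole second after the job is handed in: The collar and both carriers lie on the tray's floor, not on the rim or on one another: the point of each is within the tray's inner walls and less than 45 mm above the bench; all are released and at rest (under 0.03 m/s) (x of collar_grip in the frame of tray between -0.076 and 0.076 m and y of collar_grip in the frame of tray between -0.111 and 0.111 m and z of each of collar_grip, carrier_wide_center, carrier_narrow_center in the frame of tray below 0.045 m and linear speed of each of collar, carrier_wide, carrier_narrow below 0.03 m/s and x of carrier_wide_center in the frame of tray between -0.076 and 0.076 m and y of carrier_wide_center in the frame of tray between -0.111 and 0.111 m and x of carrier_narrow_center in the frame of tray between -0.076 and 0.076 m and y of carrier_narrow_center in the frame of tray between -0.111 and 0.111 m); the robot touches nothing.
It fails at once if the collar or a carrier falls freely: faster than 0.9 m/s (a drop of about 4 cm) with no finger on it ((linear speed of collar above 0.9 m/s and contact force between the fingers and collar below 0.05 N) or (linear speed of carrier_wide above 0.9 m/s and contact force between the fingers and carrier_wide below 0.05 N) or (linear speed of carrier_narrow above 0.9 m/s and contact force between the fingers and carrier_narrow below 0.05 N)).
It fails at once if the specimen cup, timer, marker or forceps is moved by more than 4 cm (distance of any of specimen_cup, timer, marker, forceps from where it was at the start of the episode above 0.04 m).
It also fails if it takes over 72 s, if anything falls off the work surface, if the arm or the gripper's body presses on something with over 40 N, if the wrist force passes 120 N, or if a joint passes its speed limit or range.

## Robot

A 6-joint arm with a two-finger parallel gripper is mounted at the origin on a cart in front of the work surface, level with it; the furniture and walls round the work are solid. World frame = base frame: x ahead of the robot, y to its left, z up, the work surface at z = 0. Lengths are in m, angles in rad, forces in N, time in s.
With the tool pointing down it reaches from about 0.325 to 0.9 m from the base axis. Payload 3.5 kg.
Tool frame: the origin (TCP) lies between the finger pads; the fingertips stand 14 mm ahead of it and the grasp point (between the pads) lies 5 mm behind it; z points along the fingers, y is the line along which they close (so a half turn about z gives the same grasp; the last joint's range is limited). The gripper opens to 85 mm and grips with 20 to 120 N. Pads are 22 mm wide; open, the fingers measure 114 mm over their backs; the gripper's body (76 mm by 85 mm) begins 54 mm behind the grasp point. The pads swing forward as they close: fully open they stand 13 mm farther back than shut.
Start: joints at [1.159, 0.276, -0.026, 1.268, 0, 1.467], TCP at [0.19, 0.595, 0.245] pointing down, gripper open.
Joint ranges: [-3.12, 3.12], [-0.85, 1.88], [-1.08, 1.24], [-1.95, 2.15], [-1.57, 1.53], [-3.14, 3.14]. Speed limits (rad/s): [2.57, 2.57, 3.14, 3.14, 3.14, 3.14].

## Interface

Orientations are given as a unit quaternion [w, x, y, z].
In Python, from rig import telemetry, capture, arm gives the robot as it stands.
- The arm moves only by the tool step_arm, never from a script. Its argument "steps" is a list of rows, each an object of numbers: "dx", "dy", "dz": the shift along the world's x, y, z in m; "ax", "ay", "az": the turn, a rotation vector about the world's x, y, z in degrees; "gripper": the finger opening in m, from 0 to 0.0854. A call has 1 to 10 rows; each row is the pose to reach, as a shift and turn from the pose commanded when the call began; what a row does not reach only later rows make up. A row lasts 1/8 s, in which the tool goes at most 62.5 mm and 10.7 degrees, less where a joint would pass 70% of its speed; a pose out of reach is approached as far as the arm can. A call with a gripper value outside its range is refused whole. The fingers move at their own pace and stop on an object; the grip force is fixed at half the most. Time passes only in rows, so rows that repeat a pose let the fingers close. It gives the time, the measured TCP pose, the force, the opening and the grip force at its end, in the units of the state.
- telemetry.observe(): the state, without advancing time (a new reading comes with each control period).
- capture(name): name is "side" or "top"; returns a dict with "frame" (480x640x3 uint8, red, green, blue), "intrinsics" (3x3 intrinsics, pixels), "R" (3x3) and "t" (3): a world point X has camera coordinates R X + t. Camera axes: x right, y down, z forward; pixel columns grow to the right and rows downward; lengths in m; the calibration is good to about 2 mm. A picture is of the moment at which its call begins. There is no depth.
- arm.finish_job(): hands the job in; it is judged then, once.
The state is a dict: "time": time; "joint_pos": joint angles; "joint_vel": joint speeds; "joint_torque": joint torques, N m; "tool_pos": TCP position; "tcp_rot": TCP orientation; "ft_force": force on the tool from outside, world axes, zero at the start; "moment": the same for the moment, N m; "width": opening from 0.0 (shut) to 1.0 (fully open); "finger_force": force on a finger pad.
Only numpy, scipy, OpenCV 4.12 (cv2) and the standard library are available. Lean on these libraries where they do the work, as an engineer would, in place of code of your own. Each camera call takes 0.05 s, during which the arm holds its last target. There are 200 camera calls.

## Working session

There is one attempt and no reset: what is moved stays moved. The work goes in short steps, Python scripts to look and compute and a tool call to move; the robot and the scene stay as the last step left them, time stands still between calls to the robot, and variables do not carry over. Pictures are saved under pics/ and viewed, at most 10 in all, crops included, and the job is handed in when it is done.

Besides the shell and the picture viewer there is one more tool, called after ">>>" as name([rows], argument=value, ...), one row to a line, values as JSON. step_arm: Moves the arm, as the interface text tells. Its arguments: {"type":"object","properties":{"steps":{"type":"array"}},"required":["steps"]}

```bash
mkdir -p pics; python3 - <<'E'
from rig import telemetry, capture, arm
import cv2, numpy as np, pickle
s=telemetry.observe()
for k in ("time","tool_pos","tcp_rot","width"): print(k,s[k])
for n in("side","top"):
    c=capture(n); pickle.dump(c,open(n+'.pkl','wb')); cv2.imwrite(f'pics/{n}0.png',c['frame'][:,:,::-1])
    print(n,c['intrinsics'].tolist(),np.round(c['R'],3).tolist(),np.round(c['t'],3).tolist(),'cam',np.round(-c['R'].T@c['t'],3))
E
```

```text
time 0.0
tool_pos [0.1896583  0.59475298 0.24413837]
tcp_rot [-2.87914707e-04  1.53768059e-01  9.88106341e-01 -1.07705426e-03]
width 0.997307517314466
side [[460.74030150743675, 0.0, 323.525860354489], [0.0, 460.74030150743675, 243.5017042016699], [0.0, 0.0, 1.0]] [[-0.984, -0.179, -0.003], [-0.075, 0.427, -0.901], [0.162, -0.886, -0.433]] [0.483, 0.109, 1.295] cam [0.273 1.188 0.661]
top [[578.8835475542128, 0.0, 316.8322017073499], [0.0, 578.8835475542128, 236.22282426869546], [0.0, 0.0, 1.0]] [[-0.011, -1.0, -0.0], [-0.993, 0.011, -0.115], [0.115, -0.001, -0.993]] [0.017, 0.479, 1.46] cam [0.308 0.013 1.505]
```

View pics/side0.png

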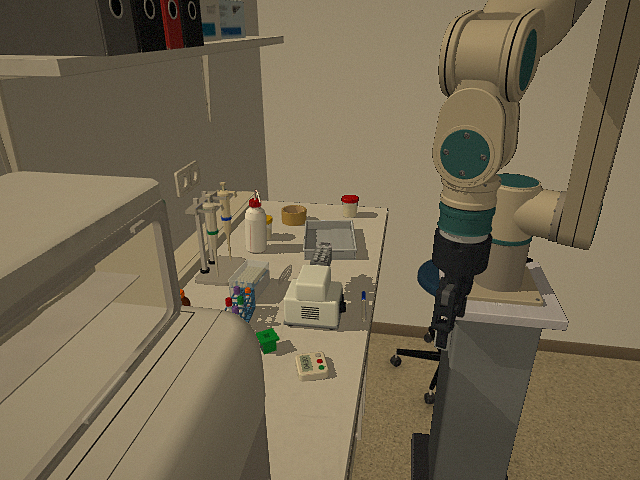

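View pics/top0.png

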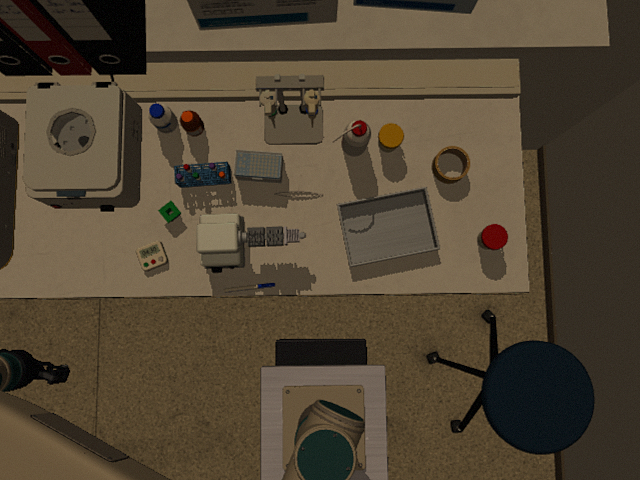

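The top view shows the rotator at (222,240) with its shaft running right (world −y) to about (305,236), and the tray at (388,227). The cup is at (494,237), the timer at (152,256), the marker at (250,287), the forceps at (300,195) and the green decoy at (170,212). Next I'll enlarge the shaft area in both views.

```bash
python3 - <<'E'
import cv2, numpy as np, pickle
t=pickle.load(open('top.pkl','rb'))['frame'];s=pickle.load(open('side.pkl','rb'))['frame']
a=cv2.resize(t[205:275,190:320],None,fx=6,fy=6,interpolation=cv2.INTER_CUBIC)[:290+0]
a=cv2.resize(t[208:268,190:320],None,fx=6,fy=5,interpolation=cv2.INTER_CUBIC)
b=cv2.resize(s[215:335,270:370],None,fx=4,fy=2.4 if 0 else 2.4,interpolation=cv2.INTER_CUBIC)
c=cv2.resize(t[180:275,330:450],(380,288),interpolation=cv2.INTER_CUBIC)
b=cv2.resize(b,(400,288))
im=np.zeros((590,780,3),np.uint8); im[:300]=a; im[302:,:400]=b; im[302:,400:]=c
cv2.imwrite('pics/crop1.png',np.clip(im[:,:,::-1]*1.3,0,255).astype(np.uint8))
E
```

```text
(no output)
```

View pics/crop1.png

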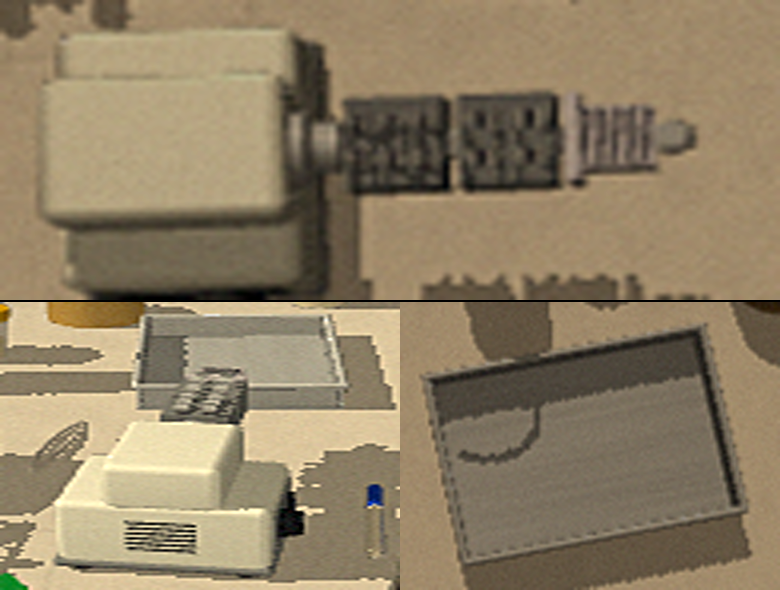

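```bash
cat > h.py <<'E'
import numpy as np, pickle, cv2
C={n:pickle.load(open(n+'.pkl','rb')) for n in('side','top')}
def ray(n,u,v,z,C=C):
    c=C[n];R,t,K=map(np.asarray,(c['R'],c['t'],c['intrinsics']))
    o=-R.T@t; d=R.T@np.linalg.solve(K,[u,v,1.]); return o+d*(z-o[2])/d[2]
def proj(n,X,C=C):
    c=C[n]; p=np.asarray(c['intrinsics'])@(np.asarray(c['R'])@X+c['t']); return p[:2]/p[2]
E
python3 - <<'E'
from h import *
f=lambda x,y:(190+x/6,208+y/5)
for n,p,z in [('tip',(693,135),.1),('collargripL',(583,138),.115),('collargripR',(656,138),.115),('flT',(575,95),.121),('flB',(575,186),.121),('outTL',(460,95),.118),('outBR',(558,188),.118),('inTL',(343,97),.118),('inBR',(450,190),.118),('boss',(340,147),.113),('humpTL',(50,80),.125),('humpTR',(275,78),.125),('humpBR',(283,222),.125),('humpBL',(45,220),.125)]:
    X=ray('top',*f(*p),z); print(n,np.round(X,4), 'side px',np.round(proj('side',X),1))
g=lambda x,y:(330+(x-400)*120/380,180+(y-302)*95/288)
for p in [(428,378),(703,328),(744,512),(468,562)]: print('tray rim',np.round(ray('top',*g(*p),.037),4))
for n,p in dict(cup=(494,237),timer=(152,256),marker=(250,287),forceps=(300,195)).items(): print(n,np.round(ray('top',*p,.02),3))
E
```

```text
tip [0.4738 0.0395 0.1   ] side px [326.9 243.6]
collargripL [0.4711 0.0835 0.115 ] side px [325.1 245.6]
collargripR [0.4708 0.0541 0.115 ] side px [327.  241.1]
flT [0.4913 0.0864 0.121 ] side px [317.5 243.5]
flB [0.4472 0.0866 0.121 ] side px [333.6 244.8]
outTL [0.4922 0.1328 0.118 ] side px [313.8 252.1]
outBR [0.4466 0.0935 0.118 ] side px [333.4 246.9]
inTL [0.4917 0.1799 0.118 ] side px [310.3 260.4]
inBR [0.4461 0.1369 0.118 ] side px [330.9 254.2]
boss [0.468  0.1817 0.113 ] side px [319.4 263.2]
humpTL [0.5003 0.2966 0.125 ] side px [296.2 280.7]
humpTR [0.5003 0.2064 0.125 ] side px [304.7 262.5]
humpBR [0.4307 0.2028 0.125 ] side px [332.7 264.2]
humpBL [0.4327 0.2977 0.125 ] side px [325.1 283.6]
tray rim [ 0.5577 -0.0456  0.037 ]
tray rim [ 0.5983 -0.2701  0.037 ]
tray rim [ 0.441 -0.298  0.037]
tray rim [ 0.4014 -0.0753  0.037 ]
cup [ 0.473 -0.446  0.02 ]
timer [0.433 0.436 0.02 ]
marker [0.351 0.184 0.02 ]
forceps [0.588 0.054 0.02 ]
```

The two views agree. The shaft axis lies near x 0.471, z 0.10, with a yaw of about +1.6°. The collar grip is at y≈0.069, the carriers at y≈0.113 and 0.158, and the tip at y≈0.04. The tray is centred at (0.50,−0.172) with a yaw of about +10°. I'll approach above the collar.

>>> step_arm([
  {"dx": 0.028, "dy": -0.053, "az": -7.1},
  {"dx": 0.056, "dy": -0.106, "az": -14.1},
  {"dx": 0.084, "dy": -0.159, "az": -21.2},
  {"dx": 0.112, "dy": -0.212, "az": -28.3},
  {"dx": 0.14, "dy": -0.265, "az": -35.4},
  {"dx": 0.169, "dy": -0.318, "az": -42.4},
  {"dx": 0.197, "dy": -0.371, "az": -49.5},
  {"dx": 0.225, "dy": -0.424, "az": -56.6},
  {"dx": 0.253, "dy": -0.477, "az": -63.6},
  {"dx": 0.2815, "dy": -0.5285, "az": -70.7},
])

```text
validation failed for argument at $.st...
```

>>> step_arm([
  {"dz": -0.03},
  {"dz": -0.06},
  {"dz": -0.08},
  {"dz": -0.08},
])

```text
validation failed for argument at $.st...
```

```bash
python3 - <<'E'
from rig import telemetry, capture
import cv2,numpy as np
s=telemetry.observe()
for k in ("time","tool_pos","tcp_rot","ft_force","joint_pos"): print(k,np.round(s[k],4))
a=capture('top')['frame'][205:275,230:330]; b=capture('side')['frame'][190:340,230:400]
a=cv2.resize(a,(780,290),interpolation=cv2.INTER_CUBIC)if 0 else cv2.resize(a,(400,280),interpolation=cv2.INTER_CUBIC)
b=cv2.resize(b,(397,350),interpolation=cv2.INTER_CUBIC)
im=np.zeros((350,800,3),np.uint8);im[:280,:400]=a;im[:,403:]=b
cv2.imwrite('pics/p2.png',im[:,:,::-1])
E
```

```text
time 0.1
tool_pos [0.1897 0.5948 0.2443]
tcp_rot [-3.000e-04  1.538e-01  9.881e-01 -1.000e-03]
ft_force [-0.4812 -1.0164  0.1601]
joint_pos [ 1.1586  0.2771 -0.0277  1.268   0.      1.4674]
```

View pics/p2.png

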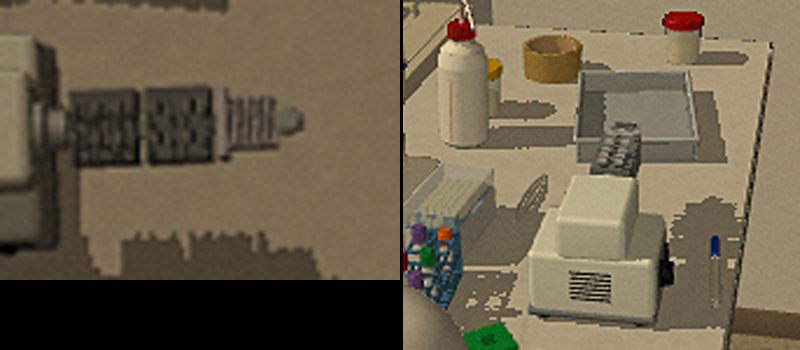

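Both moves were refused, so the scene in the picture hasn't changed: the collar is at about (250,122) in the left half. A row probably needs every field, so I'll try one complete row.

>>> step_arm([
  {"dx": 0.028, "dy": -0.053, "dz": 0, "ax": 0, "ay": 0, "az": -7.1, "gripper": 0.085},
])

```text
time: 0.32
tool_pos: [0.2176, 0.5443, 0.2448]
tcp_rot: [0.0, 0.214, 0.977, 0.001]
ft_force: [1.6, -1.1, 0.6]
width: 0.992
finger_force: 0.0
```

>>> step_arm([
  {"dx": 0.028, "dy": -0.053, "dz": 0, "ax": 0, "ay": 0, "az": -7.1, "gripper": 0.085},
  {"dx": 0.056, "dy": -0.106, "dz": 0, "ax": 0, "ay": 0, "az": -14.1, "gripper": 0.085},
  {"dx": 0.084, "dy": -0.159, "dz": 0, "ax": 0, "ay": 0, "az": -21.2, "gripper": 0.085},
  {"dx": 0.112, "dy": -0.212, "dz": 0, "ax": 0, "ay": 0, "az": -28.3, "gripper": 0.085},
  {"dx": 0.14, "dy": -0.265, "dz": 0, "ax": 0, "ay": 0, "az": -35.4, "gripper": 0.085},
  {"dx": 0.169, "dy": -0.318, "dz": 0, "ax": 0, "ay": 0, "az": -42.5, "gripper": 0.085},
  {"dx": 0.197, "dy": -0.371, "dz": 0, "ax": 0, "ay": 0, "az": -49.5, "gripper": 0.085},
  {"dx": 0.225, "dy": -0.424, "dz": 0, "ax": 0, "ay": 0, "az": -56.6, "gripper": 0.085},
  {"dx": 0.2535, "dy": -0.4755, "dz": 0, "ax": 0, "ay": 0, "az": -63.6, "gripper": 0.085},
  {"dx": 0.2535, "dy": -0.4755, "dz": 0, "ax": 0, "ay": 0, "az": -63.6, "gripper": 0.085},
])

```text
time: 1.58
tool_pos: [0.4732, 0.0637, 0.2453]
tcp_rot: [0.001, 0.699, 0.715, 0.0]
ft_force: [-0.8, 0.2, -0.1]
width: 1.001
finger_force: 0.0
```

>>> step_arm([
  {"dx": 0, "dy": 0, "dz": -0.04, "ax": 0, "ay": 0, "az": 0, "gripper": 0.085},
  {"dx": 0, "dy": 0, "dz": -0.07, "ax": 0, "ay": 0, "az": 0, "gripper": 0.085},
  {"dx": 0, "dy": 0, "dz": -0.07, "ax": 0, "ay": 0, "az": 0, "gripper": 0.085},
])

```text
time: 1.95
tool_pos: [0.4683, 0.0677, 0.1729]
tcp_rot: [-0.002, 0.697, 0.717, -0.002]
ft_force: [-0.6, 0.1, 0.8]
width: 0.991
finger_force: 0.0
```

```bash
python3 - <<'E'
from rig import telemetry, capture
import cv2,numpy as np
a=capture('top')['frame'][190:290,220:350]; b=capture('side')['frame'][190:290,260:390]
a=cv2.resize(a,(398,306),interpolation=cv2.INTER_CUBIC)
b=cv2.resize(b,(398,306),interpolation=cv2.INTER_CUBIC)
im=np.hstack([a,b])
cv2.imwrite('pics/p3.png',np.clip(im[:,:,::-1]*1.3,0,255).astype(np.uint8))
s=telemetry.observe();print(np.round(s['tool_pos'],4),np.round(s['tcp_rot'],4))
E
```

```text
[0.4713 0.0676 0.1759] [-1.000e-04  6.966e-01  7.174e-01  1.000e-04]
```

View pics/p3.png

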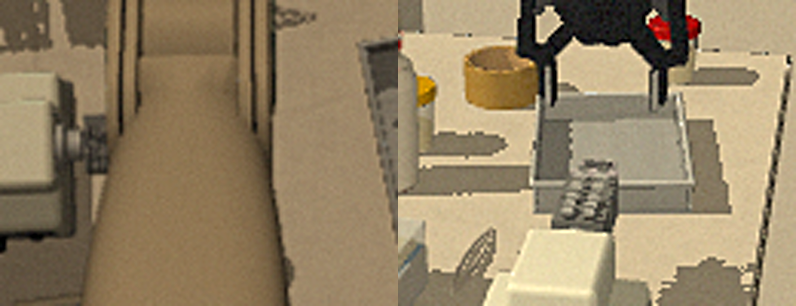

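The side view shows the open fingers at (550,85) and (657,90), either side of the shaft line, and clear of everything. I'll descend and close on the collar.

>>> step_arm([
  {"dx": 0, "dy": -0.001, "dz": -0.04, "ax": 0, "ay": 0, "az": 0, "gripper": 0.085},
  {"dx": 0, "dy": -0.001, "dz": -0.079, "ax": 0, "ay": 0, "az": 0, "gripper": 0.085},
  {"dx": 0, "dy": -0.001, "dz": -0.079, "ax": 0, "ay": 0, "az": 0, "gripper": 0.085},
  {"dx": 0, "dy": -0.001, "dz": -0.079, "ax": 0, "ay": 0, "az": 0, "gripper": 0.085},
])

```text
time: 2.55
tool_pos: [0.4732, 0.0662, 0.0984]
tcp_rot: [0.001, 0.697, 0.717, 0.001]
ft_force: [0.9, 0.2, -0.1]
width: 0.994
finger_force: 0.0
```

>>> step_arm([
  {"dx": 0, "dy": 0, "dz": 0, "ax": 0, "ay": 0, "az": 0, "gripper": 0.04},
  {"dx": 0, "dy": 0, "dz": 0, "ax": 0, "ay": 0, "az": 0, "gripper": 0.02},
  {"dx": 0, "dy": 0, "dz": 0, "ax": 0, "ay": 0, "az": 0, "gripper": 0.0},
  {"dx": 0, "dy": 0, "dz": 0, "ax": 0, "ay": 0, "az": 0, "gripper": 0.0},
  {"dx": 0, "dy": 0, "dz": 0, "ax": 0, "ay": 0, "az": 0, "gripper": 0.0},
])

```text
time: 3.18
tool_pos: [0.4737, 0.0659, 0.0976]
tcp_rot: [0.002, 0.697, 0.717, 0.002]
ft_force: [4.1, -0.2, 5.5]
width: 0.34
finger_force: 62.0
```

The collar is gripped (29 mm opening, 62 N). I'll centre it a little on the shaft and pull outward.

>>> step_arm([
  {"dx": 0.001, "dy": 0, "dz": 0.0015, "ax": 0, "ay": 0, "az": 0, "gripper": 0},
  {"dx": 0.001, "dy": -0.008, "dz": 0.0015, "ax": 0, "ay": 0, "az": 0, "gripper": 0},
  {"dx": 0.001, "dy": -0.016, "dz": 0.0015, "ax": 0, "ay": 0, "az": 0, "gripper": 0},
  {"dx": 0.002, "dy": -0.024, "dz": 0.0015, "ax": 0, "ay": 0, "az": 0, "gripper": 0},
])

```text
time: 3.68
tool_pos: [0.4741, 0.0425, 0.0977]
tcp_rot: [-0.0, 0.697, 0.717, 0.001]
ft_force: [4.4, 1.8, -1.3]
width: 0.341
finger_force: 61.4
```

>>> step_arm([
  {"dx": 0.001, "dy": -0.008, "dz": 0, "ax": 0, "ay": 0, "az": 0, "gripper": 0},
  {"dx": 0.002, "dy": -0.016, "dz": 0, "ax": 0, "ay": 0, "az": 0, "gripper": 0},
  {"dx": 0.002, "dy": -0.024, "dz": 0, "ax": 0, "ay": 0, "az": 0, "gripper": 0},
  {"dx": 0.002, "dy": -0.032, "dz": 0, "ax": 0, "ay": 0, "az": 0, "gripper": 0},
  {"dx": 0.002, "dy": -0.042, "dz": 0, "ax": 0, "ay": 0, "az": 0, "gripper": 0},
  {"dx": 0.002, "dy": -0.052, "dz": 0, "ax": 0, "ay": 0, "az": 0, "gripper": 0},
  {"dx": 0.002, "dy": -0.062, "dz": 0, "ax": 0, "ay": 0, "az": 0, "gripper": 0},
])

```text
time: 4.55
tool_pos: [0.475, -0.0209, 0.0976]
tcp_rot: [-0.0, 0.697, 0.717, -0.0]
ft_force: [-0.2, -0.5, -0.7]
width: 0.337
finger_force: 61.6
```

```bash
python3 - <<'E'
from rig import telemetry, capture
import cv2,numpy as np
a=capture('top')['frame'][190:290,220:350]; b=capture('side')['frame'][190:290,260:390]
a=cv2.resize(a,(398,306),interpolation=cv2.INTER_CUBIC)
b=cv2.resize(b,(398,306),interpolation=cv2.INTER_CUBIC)
im=np.hstack([a,b])
cv2.imwrite('pics/p4.png',np.clip(im[:,:,::-1]*1.3,0,255).astype(np.uint8))
s=telemetry.observe();print(np.round(s['tool_pos'],4),np.round(s['ft_force'],2))
E
```

```text
[ 0.4755 -0.0212  0.0978] [-0.32  0.5  -1.47]
```

View pics/p4.png

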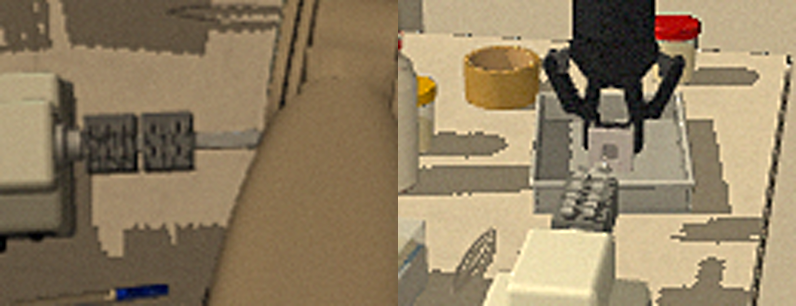

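The collar is off and held at (607,150) in the side view, and the carriers stayed in place. I'll carry it to the far end of the tray.

>>> step_arm([
  {"dx": 0.007, "dy": -0.044, "dz": 0.01, "ax": 0, "ay": 0, "az": 2, "gripper": 0},
  {"dx": 0.015, "dy": -0.088, "dz": 0.01, "ax": 0, "ay": 0, "az": 4, "gripper": 0},
  {"dx": 0.022, "dy": -0.132, "dz": 0.01, "ax": 0, "ay": 0, "az": 6, "gripper": 0},
  {"dx": 0.03, "dy": -0.176, "dz": 0.01, "ax": 0, "ay": 0, "az": 8, "gripper": 0},
  {"dx": 0.037, "dy": -0.222, "dz": 0.01, "ax": 0, "ay": 0, "az": 8.7, "gripper": 0},
  {"dx": 0.037, "dy": -0.222, "dz": -0.02, "ax": 0, "ay": 0, "az": 8.7, "gripper": 0},
  {"dx": 0.037, "dy": -0.222, "dz": -0.045, "ax": 0, "ay": 0, "az": 8.7, "gripper": 0},
  {"dx": 0.037, "dy": -0.222, "dz": -0.06, "ax": 0, "ay": 0, "az": 8.7, "gripper": 0},
  {"dx": 0.037, "dy": -0.222, "dz": -0.068, "ax": 0, "ay": 0, "az": 8.7, "gripper": 0},
  {"dx": 0.037, "dy": -0.222, "dz": -0.068, "ax": 0, "ay": 0, "az": 8.7, "gripper": 0},
])

```text
time: 5.9
tool_pos: [0.5124, -0.2418, 0.0297]
tcp_rot: [-0.0, 0.641, 0.768, -0.0]
ft_force: [-0.4, 0.1, -1.1]
width: 0.343
finger_force: 61.5
```

>>> step_arm([
  {"dx": 0, "dy": 0, "dz": -0.003, "ax": 0, "ay": 0, "az": 0, "gripper": 0},
  {"dx": 0, "dy": 0, "dz": -0.005, "ax": 0, "ay": 0, "az": 0, "gripper": 0},
  {"dx": 0, "dy": 0, "dz": -0.005, "ax": 0, "ay": 0, "az": 0, "gripper": 0},
])

```text
time: 6.28
tool_pos: [0.5126, -0.2421, 0.025]
tcp_rot: [0.0, 0.641, 0.768, 0.0]
ft_force: [-0.8, -0.1, -0.5]
width: 0.341
finger_force: 61.5
```

>>> step_arm([
  {"dx": 0, "dy": 0, "dz": -0.001, "ax": 0, "ay": 0, "az": 0, "gripper": 0},
  {"dx": 0, "dy": 0, "dz": -0.0015, "ax": 0, "ay": 0, "az": 0, "gripper": 0},
  {"dx": 0, "dy": 0, "dz": -0.0015, "ax": 0, "ay": 0, "az": 0, "gripper": 0},
])

```text
time: 6.65
tool_pos: [0.5127, -0.2422, 0.0241]
tcp_rot: [0.0, 0.641, 0.768, 0.0]
ft_force: [-1.2, 1.2, 5.5]
width: 0.334
finger_force: 62.2
```

The floor contact shows 5.5 N. I'll release, rise, and go back above the outer carrier.

>>> step_arm([
  {"dx": 0, "dy": 0, "dz": 0.0015, "ax": 0, "ay": 0, "az": 0, "gripper": 0.045},
  {"dx": 0, "dy": 0, "dz": 0.0015, "ax": 0, "ay": 0, "az": 0, "gripper": 0.055},
  {"dx": 0, "dy": 0, "dz": 0.0015, "ax": 0, "ay": 0, "az": 0, "gripper": 0.055},
  {"dx": 0, "dy": 0, "dz": 0.03, "ax": 0, "ay": 0, "az": 0, "gripper": 0.06},
  {"dx": 0, "dy": 0, "dz": 0.08, "ax": 0, "ay": 0, "az": 0, "gripper": 0.07},
  {"dx": 0, "dy": 0, "dz": 0.13, "ax": 0, "ay": 0, "az": 0, "gripper": 0.085},
  {"dx": 0, "dy": 0, "dz": 0.15, "ax": 0, "ay": 0, "az": 0, "gripper": 0.085},
])

```text
time: 7.52
tool_pos: [0.5142, -0.2431, 0.177]
tcp_rot: [0.003, 0.641, 0.768, 0.0]
ft_force: [0.1, -0.4, -0.3]
width: 0.998
finger_force: 0.0
```

>>> step_arm([
  {"dx": -0.006, "dy": 0.051, "dz": 0, "ax": 0, "ay": 0, "az": -1.2, "gripper": 0.085},
  {"dx": -0.012, "dy": 0.102, "dz": 0, "ax": 0, "ay": 0, "az": -2.5, "gripper": 0.085},
  {"dx": -0.018, "dy": 0.153, "dz": 0, "ax": 0, "ay": 0, "az": -3.7, "gripper": 0.085},
  {"dx": -0.024, "dy": 0.204, "dz": 0, "ax": 0, "ay": 0, "az": -5, "gripper": 0.085},
  {"dx": -0.03, "dy": 0.255, "dz": 0, "ax": 0, "ay": 0, "az": -6.2, "gripper": 0.085},
  {"dx": -0.036, "dy": 0.306, "dz": 0, "ax": 0, "ay": 0, "az": -7.5, "gripper": 0.085},
  {"dx": -0.042, "dy": 0.355, "dz": 0, "ax": 0, "ay": 0, "az": -8.7, "gripper": 0.085},
  {"dx": -0.042, "dy": 0.355, "dz": 0, "ax": 0, "ay": 0, "az": -8.7, "gripper": 0.085},
  {"dx": -0.042, "dy": 0.355, "dz": 0, "ax": 0, "ay": 0, "az": -8.7, "gripper": 0.085},
])

```text
time: 8.65
tool_pos: [0.4704, 0.1128, 0.1732]
tcp_rot: [0.0, 0.697, 0.717, -0.0]
ft_force: [-0.2, -1.0, 0.0]
width: 0.994
finger_force: 0.0
```

```bash
python3 - <<'E'
from rig import telemetry, capture
import cv2,numpy as np
a=capture('top')['frame'][170:290,330:450]; b=capture('side')['frame'][190:290,260:390]
a=cv2.resize(a,(398,398),interpolation=cv2.INTER_CUBIC)
b=cv2.resize(b,(398,398),interpolation=cv2.INTER_CUBIC)
im=np.hstack([a,b])
cv2.imwrite('pics/p5.png',np.clip(im[:,:,::-1]*1.3,0,255).astype(np.uint8))
s=telemetry.observe();print(np.round(s['tool_pos'],4),np.round(s['tcp_rot'],4),np.round(s['ft_force'],2))
E
```

```text
[0.4706 0.112  0.1732] [ 1.000e-04  6.976e-01  7.165e-01 -2.000e-04] [ 0.7  -0.71  0.55]
```

View pics/p5.png

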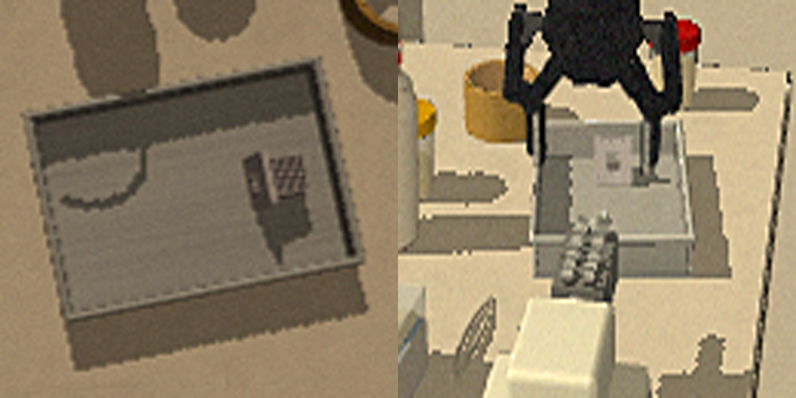

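The collar lies on the tray floor at (275,178) in the left half, and both carriers are still on the shaft. I'll grip the outer carrier.

>>> step_arm([
  {"dx": 0.001, "dy": 0, "dz": -0.04, "ax": 0, "ay": 0, "az": 0, "gripper": 0.085},
  {"dx": 0.001, "dy": 0, "dz": -0.079, "ax": 0, "ay": 0, "az": 0, "gripper": 0.085},
  {"dx": 0.001, "dy": 0, "dz": -0.079, "ax": 0, "ay": 0, "az": 0, "gripper": 0.085},
  {"dx": 0.001, "dy": 0, "dz": -0.079, "ax": 0, "ay": 0, "az": 0, "gripper": 0.06},
  {"dx": 0.001, "dy": 0, "dz": -0.079, "ax": 0, "ay": 0, "az": 0, "gripper": 0.03},
  {"dx": 0.001, "dy": 0, "dz": -0.079, "ax": 0, "ay": 0, "az": 0, "gripper": 0},
  {"dx": 0.001, "dy": 0, "dz": -0.079, "ax": 0, "ay": 0, "az": 0, "gripper": 0},
  {"dx": 0.001, "dy": 0, "dz": -0.079, "ax": 0, "ay": 0, "az": 0, "gripper": 0},
])

```text
time: 9.75
tool_pos: [0.4734, 0.1129, 0.0963]
tcp_rot: [0.002, 0.697, 0.717, 0.001]
ft_force: [-0.4, -0.6, 6.2]
width: 0.508
finger_force: 61.6
```

>>> step_arm([
  {"dx": 0, "dy": 0, "dz": 0.002, "ax": 0, "ay": 0, "az": 0, "gripper": 0},
  {"dx": 0, "dy": -0.008, "dz": 0.002, "ax": 0, "ay": 0, "az": 0, "gripper": 0},
  {"dx": 0, "dy": -0.016, "dz": 0.002, "ax": 0, "ay": 0, "az": 0, "gripper": 0},
  {"dx": 0.001, "dy": -0.026, "dz": 0.002, "ax": 0, "ay": 0, "az": 0, "gripper": 0},
  {"dx": 0.001, "dy": -0.036, "dz": 0.002, "ax": 0, "ay": 0, "az": 0, "gripper": 0},
])

```text
time: 10.38
tool_pos: [0.4732, 0.0764, 0.0965]
tcp_rot: [0.0, 0.697, 0.717, 0.001]
ft_force: [4.7, 3.0, -0.7]
width: 0.505
finger_force: 61.8
```

>>> step_arm([
  {"dx": 0.002, "dy": -0.008, "dz": 0, "ax": 0, "ay": 0, "az": 0, "gripper": 0},
  {"dx": 0.002, "dy": -0.016, "dz": 0, "ax": 0, "ay": 0, "az": 0, "gripper": 0},
  {"dx": 0.002, "dy": -0.024, "dz": 0, "ax": 0, "ay": 0, "az": 0, "gripper": 0},
  {"dx": 0.002, "dy": -0.032, "dz": 0, "ax": 0, "ay": 0, "az": 0, "gripper": 0},
  {"dx": 0.003, "dy": -0.042, "dz": 0, "ax": 0, "ay": 0, "az": 0, "gripper": 0},
  {"dx": 0.003, "dy": -0.052, "dz": 0, "ax": 0, "ay": 0, "az": 0, "gripper": 0},
  {"dx": 0.003, "dy": -0.064, "dz": 0, "ax": 0, "ay": 0, "az": 0, "gripper": 0},
  {"dx": 0.003, "dy": -0.078, "dz": 0, "ax": 0, "ay": 0, "az": 0, "gripper": 0},
  {"dx": 0.003, "dy": -0.09, "dz": 0, "ax": 0, "ay": 0, "az": 0, "gripper": 0},
])

```text
time: 11.5
tool_pos: [0.4746, -0.0144, 0.0958]
tcp_rot: [-0.0, 0.697, 0.717, -0.001]
ft_force: [0.2, 0.3, -1.5]
width: 0.509
finger_force: 62.2
```

The outer carrier is off and held. It goes to the middle of the tray.

>>> step_arm([
  {"dx": 0.008, "dy": -0.04, "dz": 0.012, "ax": 0, "ay": 0, "az": 2.5, "gripper": 0},
  {"dx": 0.016, "dy": -0.08, "dz": 0.012, "ax": 0, "ay": 0, "az": 5, "gripper": 0},
  {"dx": 0.022, "dy": -0.12, "dz": 0.012, "ax": 0, "ay": 0, "az": 7.5, "gripper": 0},
  {"dx": 0.025, "dy": -0.156, "dz": 0.012, "ax": 0, "ay": 0, "az": 8.7, "gripper": 0},
  {"dx": 0.025, "dy": -0.156, "dz": 0, "ax": 0, "ay": 0, "az": 8.7, "gripper": 0},
  {"dx": 0.025, "dy": -0.156, "dz": -0.025, "ax": 0, "ay": 0, "az": 8.7, "gripper": 0},
  {"dx": 0.025, "dy": -0.156, "dz": -0.045, "ax": 0, "ay": 0, "az": 8.7, "gripper": 0},
  {"dx": 0.025, "dy": -0.156, "dz": -0.058, "ax": 0, "ay": 0, "az": 8.7, "gripper": 0},
  {"dx": 0.025, "dy": -0.156, "dz": -0.061, "ax": 0, "ay": 0, "az": 8.7, "gripper": 0},
  {"dx": 0.025, "dy": -0.156, "dz": -0.061, "ax": 0, "ay": 0, "az": 8.7, "gripper": 0},
])

```text
time: 12.75
tool_pos: [0.5006, -0.169, 0.0354]
tcp_rot: [0.0, 0.641, 0.768, 0.0]
ft_force: [-0.3, 0.6, -0.9]
width: 0.505
finger_force: 62.1
```

>>> step_arm([
  {"dx": 0, "dy": 0, "dz": -0.002, "ax": 0, "ay": 0, "az": 0, "gripper": 0},
  {"dx": 0, "dy": 0, "dz": -0.003, "ax": 0, "ay": 0, "az": 0, "gripper": 0},
  {"dx": 0, "dy": 0, "dz": -0.003, "ax": 0, "ay": 0, "az": 0, "gripper": 0},
])

```text
time: 13.12
tool_pos: [0.5006, -0.1691, 0.0325]
tcp_rot: [0.0, 0.641, 0.768, 0.0]
ft_force: [0.1, 0.0, -1.3]
width: 0.506
finger_force: 62.1
```

>>> step_arm([
  {"dx": 0, "dy": 0, "dz": -0.001, "ax": 0, "ay": 0, "az": 0, "gripper": 0},
  {"dx": 0, "dy": 0, "dz": -0.0025, "ax": 0, "ay": 0, "az": 0, "gripper": 0},
  {"dx": 0, "dy": 0, "dz": -0.0025, "ax": 0, "ay": 0, "az": 0, "gripper": 0},
])

```text
time: 13.5
tool_pos: [0.5006, -0.1692, 0.0303]
tcp_rot: [0.0, 0.641, 0.768, 0.0]
ft_force: [-1.6, 0.8, 3.1]
width: 0.506
finger_force: 62.6
```

>>> step_arm([
  {"dx": 0, "dy": 0, "dz": 0.0015, "ax": 0, "ay": 0, "az": 0, "gripper": 0.055},
  {"dx": 0, "dy": 0, "dz": 0.0015, "ax": 0, "ay": 0, "az": 0, "gripper": 0.065},
  {"dx": 0, "dy": 0, "dz": 0.0015, "ax": 0, "ay": 0, "az": 0, "gripper": 0.065},
  {"dx": 0, "dy": 0, "dz": 0.03, "ax": 0, "ay": 0, "az": 0, "gripper": 0.07},
  {"dx": 0, "dy": 0, "dz": 0.08, "ax": 0, "ay": 0, "az": 0, "gripper": 0.075},
  {"dx": 0, "dy": 0, "dz": 0.13, "ax": 0, "ay": 0, "az": 0, "gripper": 0.085},
  {"dx": 0, "dy": 0, "dz": 0.15, "ax": 0, "ay": 0, "az": 0, "gripper": 0.085},
])

```text
time: 14.38
tool_pos: [0.5023, -0.1699, 0.1834]
tcp_rot: [0.003, 0.641, 0.768, 0.001]
ft_force: [0.2, 0.3, -1.3]
width: 0.99
finger_force: 0.0
```

```bash
python3 - <<'E'
from rig import telemetry, capture
import cv2,numpy as np
a=capture('top')['frame'][205:275,230:330]; b=capture('side')['frame'][190:290,260:390]
a=cv2.resize(a,(400,280),interpolation=cv2.INTER_CUBIC)
b=cv2.resize(b,(364,280),interpolation=cv2.INTER_CUBIC)
im=np.hstack([a,b])
cv2.imwrite('pics/p6.png',np.clip(im[:,:,::-1]*1.3,0,255).astype(np.uint8))
s=telemetry.observe();print(np.round(s['tool_pos'],4))
E
```

```text
[ 0.5026 -0.1701  0.1829]
```

View pics/p6.png

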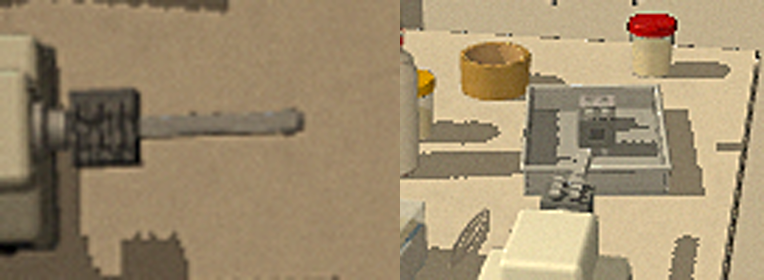

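The inner carrier has not moved (crop (105,127), so y≈0.158). The collar and the first carrier are down in the tray. The bare shaft shows a yaw of about 3°, which explains the side force, so I'll use that for the last carrier.

>>> step_arm([
  {"dx": -0.005, "dy": 0.047, "dz": 0, "ax": 0, "ay": 0, "az": -1.1, "gripper": 0.085},
  {"dx": -0.01, "dy": 0.094, "dz": 0, "ax": 0, "ay": 0, "az": -2.2, "gripper": 0.085},
  {"dx": -0.014, "dy": 0.141, "dz": 0, "ax": 0, "ay": 0, "az": -3.3, "gripper": 0.085},
  {"dx": -0.018, "dy": 0.188, "dz": 0, "ax": 0, "ay": 0, "az": -4.4, "gripper": 0.085},
  {"dx": -0.022, "dy": 0.235, "dz": 0, "ax": 0, "ay": 0, "az": -5.5, "gripper": 0.085},
  {"dx": -0.027, "dy": 0.282, "dz": 0, "ax": 0, "ay": 0, "az": -6.6, "gripper": 0.085},
  {"dx": -0.031, "dy": 0.327, "dz": 0, "ax": 0, "ay": 0, "az": -7.6, "gripper": 0.085},
  {"dx": -0.031, "dy": 0.327, "dz": 0, "ax": 0, "ay": 0, "az": -7.6, "gripper": 0.085},
  {"dx": -0.031, "dy": 0.327, "dz": 0, "ax": 0, "ay": 0, "az": -7.6, "gripper": 0.085},
])

```text
time: 15.6
tool_pos: [0.4686, 0.1576, 0.1785]
tcp_rot: [-0.001, 0.69, 0.724, -0.001]
ft_force: [-0.5, -0.1, -0.3]
width: 0.995
finger_force: 0.0
```

>>> step_arm([
  {"dx": 0, "dy": 0, "dz": -0.04, "ax": 0, "ay": 0, "az": 0, "gripper": 0.085},
  {"dx": 0, "dy": 0, "dz": -0.083, "ax": 0, "ay": 0, "az": 0, "gripper": 0.085},
  {"dx": 0, "dy": 0, "dz": -0.083, "ax": 0, "ay": 0, "az": 0, "gripper": 0.085},
  {"dx": 0, "dy": 0, "dz": -0.083, "ax": 0, "ay": 0, "az": 0, "gripper": 0.06},
  {"dx": 0, "dy": 0, "dz": -0.083, "ax": 0, "ay": 0, "az": 0, "gripper": 0.03},
  {"dx": 0, "dy": 0, "dz": -0.083, "ax": 0, "ay": 0, "az": 0, "gripper": 0},
  {"dx": 0, "dy": 0, "dz": -0.083, "ax": 0, "ay": 0, "az": 0, "gripper": 0},
  {"dx": 0, "dy": 0, "dz": -0.083, "ax": 0, "ay": 0, "az": 0, "gripper": 0},
])

```text
time: 16.6
tool_pos: [0.4716, 0.1581, 0.099]
tcp_rot: [0.002, 0.69, 0.724, 0.002]
ft_force: [-0.0, -1.5, 7.1]
width: 0.505
finger_force: 61.6
```

>>> step_arm([
  {"dx": 0, "dy": 0, "dz": 0.0015, "ax": 0, "ay": 0, "az": 0, "gripper": 0},
  {"dx": 0.001, "dy": -0.01, "dz": 0.0015, "ax": 0, "ay": 0, "az": 0, "gripper": 0},
  {"dx": 0.001, "dy": -0.02, "dz": 0.0015, "ax": 0, "ay": 0, "az": 0, "gripper": 0},
  {"dx": 0.002, "dy": -0.03, "dz": 0.0015, "ax": 0, "ay": 0, "az": 0, "gripper": 0},
  {"dx": 0.002, "dy": -0.04, "dz": 0.0015, "ax": 0, "ay": 0, "az": 0, "gripper": 0},
])

```text
time: 17.23
tool_pos: [0.4724, 0.118, 0.099]
tcp_rot: [-0.0, 0.69, 0.724, 0.001]
ft_force: [3.5, 4.4, 2.1]
width: 0.505
finger_force: 62.3
```

>>> step_arm([
  {"dx": 0.001, "dy": -0.01, "dz": 0.001, "ax": 0, "ay": 0, "az": 0, "gripper": 0},
  {"dx": 0.002, "dy": -0.02, "dz": 0.001, "ax": 0, "ay": 0, "az": 0, "gripper": 0},
  {"dx": 0.002, "dy": -0.03, "dz": 0.001, "ax": 0, "ay": 0, "az": 0, "gripper": 0},
  {"dx": 0.003, "dy": -0.04, "dz": 0.001, "ax": 0, "ay": 0, "az": 0, "gripper": 0},
  {"dx": 0.003, "dy": -0.05, "dz": 0.001, "ax": 0, "ay": 0, "az": 0, "gripper": 0},
  {"dx": 0.004, "dy": -0.06, "dz": 0.001, "ax": 0, "ay": 0, "az": 0, "gripper": 0},
  {"dx": 0.004, "dy": -0.068, "dz": 0.001, "ax": 0, "ay": 0, "az": 0, "gripper": 0},
])

```text
time: 18.1
tool_pos: [0.4747, 0.0498, 0.0991]
tcp_rot: [-0.001, 0.69, 0.724, -0.0]
ft_force: [0.3, 5.0, 0.8]
width: 0.51
finger_force: 62.0
```

>>> step_arm([
  {"dx": 0, "dy": -0.008, "dz": 0, "ax": 0, "ay": 0, "az": 0, "gripper": 0},
  {"dx": 0.001, "dy": -0.016, "dz": 0, "ax": 0, "ay": 0, "az": 0, "gripper": 0},
  {"dx": 0.001, "dy": -0.024, "dz": 0, "ax": 0, "ay": 0, "az": 0, "gripper": 0},
  {"dx": 0.002, "dy": -0.034, "dz": 0, "ax": 0, "ay": 0, "az": 0, "gripper": 0},
  {"dx": 0.002, "dy": -0.044, "dz": 0, "ax": 0, "ay": 0, "az": 0, "gripper": 0},
  {"dx": 0.002, "dy": -0.054, "dz": 0, "ax": 0, "ay": 0, "az": 0, "gripper": 0},
  {"dx": 0.002, "dy": -0.064, "dz": 0, "ax": 0, "ay": 0, "az": 0, "gripper": 0},
  {"dx": 0.002, "dy": -0.064, "dz": 0, "ax": 0, "ay": 0, "az": 0, "gripper": 0},
])

```text
time: 19.1
tool_pos: [0.4775, -0.0149, 0.0993]
tcp_rot: [0.0, 0.691, 0.723, -0.0]
ft_force: [0.7, 0.4, -0.7]
width: 0.504
finger_force: 61.9
```

The last carrier is off the shaft. It goes to the near end of the tray.

>>> step_arm([
  {"dx": 0.004, "dy": -0.03, "dz": 0.012, "ax": 0, "ay": 0, "az": 2.5, "gripper": 0},
  {"dx": 0.007, "dy": -0.06, "dz": 0.012, "ax": 0, "ay": 0, "az": 5, "gripper": 0},
  {"dx": 0.0095, "dy": -0.088, "dz": 0.012, "ax": 0, "ay": 0, "az": 7.6, "gripper": 0},
  {"dx": 0.0095, "dy": -0.088, "dz": 0.005, "ax": 0, "ay": 0, "az": 7.6, "gripper": 0},
  {"dx": 0.0095, "dy": -0.088, "dz": -0.015, "ax": 0, "ay": 0, "az": 7.6, "gripper": 0},
  {"dx": 0.0095, "dy": -0.088, "dz": -0.035, "ax": 0, "ay": 0, "az": 7.6, "gripper": 0},
  {"dx": 0.0095, "dy": -0.088, "dz": -0.052, "ax": 0, "ay": 0, "az": 7.6, "gripper": 0},
  {"dx": 0.0095, "dy": -0.088, "dz": -0.06, "ax": 0, "ay": 0, "az": 7.6, "gripper": 0},
  {"dx": 0.0095, "dy": -0.088, "dz": -0.062, "ax": 0, "ay": 0, "az": 7.6, "gripper": 0},
  {"dx": 0.0095, "dy": -0.088, "dz": -0.062, "ax": 0, "ay": 0, "az": 7.6, "gripper": 0},
])

```text
time: 20.35
tool_pos: [0.4873, -0.1019, 0.0376]
tcp_rot: [0.0, 0.641, 0.768, 0.0]
ft_force: [-0.1, -0.9, -0.4]
width: 0.503
finger_force: 61.8
```

>>> step_arm([
  {"dx": 0, "dy": 0, "dz": -0.002, "ax": 0, "ay": 0, "az": 0, "gripper": 0},
  {"dx": 0, "dy": 0, "dz": -0.003, "ax": 0, "ay": 0, "az": 0, "gripper": 0},
  {"dx": 0, "dy": 0, "dz": -0.004, "ax": 0, "ay": 0, "az": 0, "gripper": 0},
  {"dx": 0, "dy": 0, "dz": -0.004, "ax": 0, "ay": 0, "az": 0, "gripper": 0},
])

```text
time: 20.85
tool_pos: [0.4869, -0.1021, 0.0333]
tcp_rot: [0.0, 0.641, 0.768, 0.0]
ft_force: [1.2, 0.4, -0.7]
width: 0.51
finger_force: 61.8
```

>>> step_arm([
  {"dx": 0, "dy": 0, "dz": -0.001, "ax": 0, "ay": 0, "az": 0, "gripper": 0},
  {"dx": 0, "dy": 0, "dz": -0.002, "ax": 0, "ay": 0, "az": 0, "gripper": 0},
  {"dx": 0, "dy": 0, "dz": -0.002, "ax": 0, "ay": 0, "az": 0, "gripper": 0},
])

```text
time: 21.22
tool_pos: [0.487, -0.1022, 0.033]
tcp_rot: [0.0, 0.641, 0.768, -0.0]
ft_force: [-4.4, 0.7, 12.6]
width: 0.505
finger_force: 63.6
```

Floor contact reached. I'll release, rise, and swing clear so I can look.

>>> step_arm([
  {"dx": 0, "dy": 0, "dz": 0.002, "ax": 0, "ay": 0, "az": 0, "gripper": 0},
  {"dx": 0, "dy": 0, "dz": 0.002, "ax": 0, "ay": 0, "az": 0, "gripper": 0.055},
  {"dx": 0, "dy": 0, "dz": 0.002, "ax": 0, "ay": 0, "az": 0, "gripper": 0.065},
  {"dx": 0, "dy": 0, "dz": 0.002, "ax": 0, "ay": 0, "az": 0, "gripper": 0.065},
  {"dx": 0, "dy": 0, "dz": 0.04, "ax": 0, "ay": 0, "az": 0, "gripper": 0.07},
  {"dx": 0, "dy": 0, "dz": 0.09, "ax": 0, "ay": 0, "az": 0, "gripper": 0.075},
  {"dx": 0, "dy": 0, "dz": 0.15, "ax": 0, "ay": 0, "az": 0, "gripper": 0.085},
  {"dx": 0, "dy": 0, "dz": 0.2, "ax": 0, "ay": 0, "az": 0, "gripper": 0.085},
])

```text
time: 22.22
tool_pos: [0.4872, -0.1021, 0.2336]
tcp_rot: [0.001, 0.641, 0.768, 0.0]
ft_force: [0.1, 0.1, -0.5]
width: 0.992
finger_force: 0.0
```

>>> step_arm([
  {"dx": -0.01, "dy": 0.05, "dz": 0, "ax": 0, "ay": 0, "az": 0, "gripper": 0.085},
  {"dx": -0.02, "dy": 0.1, "dz": 0, "ax": 0, "ay": 0, "az": 0, "gripper": 0.085},
  {"dx": -0.03, "dy": 0.15, "dz": 0, "ax": 0, "ay": 0, "az": 0, "gripper": 0.085},
  {"dx": -0.04, "dy": 0.2, "dz": 0, "ax": 0, "ay": 0, "az": 0, "gripper": 0.085},
  {"dx": -0.05, "dy": 0.25, "dz": 0, "ax": 0, "ay": 0, "az": 0, "gripper": 0.085},
  {"dx": -0.06, "dy": 0.3, "dz": 0, "ax": 0, "ay": 0, "az": 0, "gripper": 0.085},
  {"dx": -0.06, "dy": 0.3, "dz": 0, "ax": 0, "ay": 0, "az": 0, "gripper": 0.085},
])

```text
time: 23.1
tool_pos: [0.426, 0.2005, 0.2311]
tcp_rot: [-0.0, 0.639, 0.77, 0.0]
ft_force: [0.8, -0.7, 0.4]
width: 0.995
finger_force: 0.0
```

```bash
python3 - <<'E'
from rig import telemetry, capture
import cv2,numpy as np
a=capture('top')['frame'][170:290,140:520]; b=capture('side')['frame'][190:290,260:390]
a=cv2.resize(a,(780,246),interpolation=cv2.INTER_CUBIC)
b=cv2.resize(b,(390,300),interpolation=cv2.INTER_CUBIC)
im=np.zeros((548,780,3),np.uint8);im[:246]=a;im[248:,:390]=b
cv2.imwrite('pics/p7.png',np.clip(im[:,:,::-1]*1.3,0,255).astype(np.uint8))
s=telemetry.observe();print(np.round(s['tool_pos'],4),np.round(s['ft_force'],1))
E
```

```text
[0.4267 0.1981 0.2311] [-0.3  0.2 -1.6]
```

View pics/p7.png

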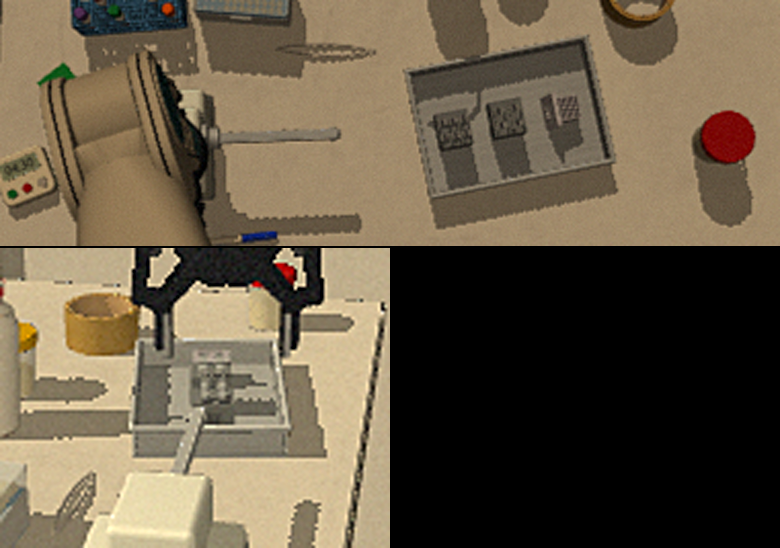

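The shaft is bare. Both carriers, at (453,130) and (506,118), and the collar, at (562,108), lie separately on the tray floor. The cup, timer, marker and forceps are where they were, and the arm is clear.

```bash
python3 -c "
from rig import arm
print(arm.finish_job())"
```

```text
the job is handed in; nothing more can be done
None
```

The stop collar and both tube carriers are off the shaft and lying separately on the tray floor, nothing fell, the bystanders stayed in place, and the job was handed in at about 23 s (the hand-in gave no verdict).

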